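# Grade milling balls on a sieve with a stirring paddle

### The job

Grade the milling balls: take the stirring paddle out of its sloping rest and, with its blade, stir the balls about on the sieve until all five small ones have dropped through the holes into the pan below and only the three large ones are left on the plate. Then put the paddle back in its rest the way it lay. Touch the balls with nothing but the paddle, do not shove or tip the sieve, and leave the jar, the tape roll and the carton where they are.

Things in the scene. Friction and masses are not known exactly. Their poses are not given: they have to be found in the camera images.
- sieve_stack: Round bare-metal stack (1.6 kg, loose on the bench): a perforated-plate sieve nested on a closed receiver pan. Origin at the centre of its underside, z up. Outer radius 105 mm, rim 88 mm above the bench; the frame's wall is 98 mm from the centre inside and stands 50 mm above the plate. Pan floor 35 mm below the plate's upper face.
- sieve_plate (a point): Middle of the perforated plate's upper face, z up, 38 mm above the bench. Plate flat, 3 mm thick, 19 round holes of 22.5 mm, 42 mm from hole to hole in rows along this frame's x: row y = 0: x = 0, +-42, +-84; rows y = +-36.4: x = +-21, +-63; rows y = +-72.7: x = 0, +-42 mm.
- paddle_grip (a point): Stirring paddle, 150 mm long, 70 g: flat-sided black rubber grip (22 mm along x, 14 mm along y, the upper 70 mm), white 9 mm shaft, slick white flat blade 30 mm wide, 6 thick, 36 high. This point is on its axis in the grip, 35 mm below the upper end, 115 mm above the blade's foot. z runs from blade to grip, y along the blade's width. Starts leaning in its rest.
- paddle_tip (a point): Middle of the lower edge of the paddle's blade; same axes as the grip point.
- paddle: The whole stirring paddle; origin at the middle of the blade's lower edge, axes as its grip point.
- rest: Fixed grey rest for the paddle: base plate 120 x 70 x 8 mm, origin at the centre of its underside, z up. On it an open box for the blade's foot (inside 32 mm along x, 44 mm along y, its lips up to 20 mm above the bench) and a post with a fork, 20 mm between the prongs, on which the shaft lies 66 mm from the foot. Box and fork are open upward.
- rest_grip (a point): Where the paddle's grip point is when the paddle lies in its rest; axes as the rest's, z up. The paddle then leans in the x-z plane, grip end toward -x, 35 degrees from upright, blade's width along y; the middle of the blade's foot is 66 mm toward +x and 94 mm below this point.
- jar: White lidded jar, 70 mm across, 119 mm tall, loose bystander; origin at the centre of its underside.
- tape: Roll of pale tape lying flat, 66 mm across, 19 mm high, loose bystander; origin at the centre of its underside.
- carton: Small green carton, 102 x 66 x 50 mm, loose bystander; origin at the centre of its underside.
- small_1_center (a point): Centre of a small white ceramic milling ball, 18 mm across, 18 g, polished; it passes through the sieve's holes.
- small_2_center (a point): Centre of a small white ceramic milling ball, 18 mm across, 18 g, polished; it passes through the sieve's holes.
- small_3_center (a point): Centre of a small white ceramic milling ball, 18 mm across, 18 g, polished; it passes through the sieve's holes.
- small_4_center (a point): Centre of a small white ceramic milling ball, 18 mm across, 18 g, polished; it passes through the sieve's holes.
- small_5_center (a point): Centre of a small white ceramic milling ball, 18 mm across, 18 g, polished; it passes through the sieve's holes.
- large_1_center (a point): Centre of a large white ceramic milling ball, 30 mm across, 85 g, polished; it cannot pass the holes, but sinks 5 mm into one and then blocks it until it is pushed off.
- large_2_center (a point): Centre of a large white ceramic milling ball, 30 mm across, 85 g, polished; it cannot pass the holes, but sinks 5 mm into one and then blocks it until it is pushed off.
- large_3_center (a point): Centre of a large white ceramic milling ball, 30 mm across, 85 g, polished; it cannot pass the holes, but sinks 5 mm into one and then blocks it until it is pushed off.

How it is judged:
By the outcome, as a careful person would: the job done as asked, in the order asked, and still so for the second after the job is handed in, with the robot touching nothing.
It also fails if it takes over 72 s, if anything falls off the work surface, if the arm or the gripper's body presses on something with over 40 N, if the wrist force passes 120 N, or if a joint passes its speed limit or range.

### The arm

A 6-joint arm with a two-finger parallel gripper is mounted at the origin on a cart in front of the work surface, level with it; the furniture and walls round the work are solid. World frame = base frame: x ahead of the robot, y to its left, z up, the work surface at z = 0. Lengths are in mm, angles in degrees, forces in N, time in s.
With the tool pointing down it reaches from about 350 to 850 mm from the base axis. Payload 8.1 kg.
Tool frame: the origin (TCP) lies at the very end of the fingers, on their centre line; the grasp point (between the pads) lies 19 mm behind it; z points along the fingers, y is the direction in which the jaws open and shut (so a half turn about z gives the same grasp; the last joint's range is limited). The gripper opens to 85 mm and grips with 20 to 120 N. Pads are 22 mm wide; open, the fingers measure 114 mm over their backs; the gripper's body (76 mm by 85 mm) begins 54 mm behind the grasp point. The pads swing forward as they close: fully open they stand 13 mm farther back than shut.
Start: joints at [-74.794, 7.471, 85.268, -0, 87.261, -4.893], TCP at [206.21, -563.456, 231.292] pointing down, gripper open.
Joint ranges: [-169.43, 169.43], [-51.17, 129.36], [1.28, 143.12], [-76.62, 256.62], [0, 156.53], [-152.29, 152.29]. Speed limits (degrees/s): [136.94, 136.94, 159.86, 180, 180, 180].

### API

Orientations are given as [roll, pitch, yaw] about the fixed x, y, z axes, in that order (R = Rz(yaw) Ry(pitch) Rx(roll)).
In Python, from bench import status, cams, ticket gives the robot as it stands. The module is installed in compiled form; this text tells all that it offers.
- The arm moves only by the tool apply_moves, never from a script. Its argument "increments" is a list of rows, each a list of 7 numbers: the shift along the tool's x, y, z in m, then the turn, a rotation vector about the tool's x, y, z in rad, then the opening, from -1 (shut) to 1 (fully open), so that 0 is half open. A call has exactly 10 rows; each row is the pose to reach, as a shift and turn from the pose commanded when the call began, along the tool's axes at that moment; what a row does not reach only later rows make up. A row lasts 1/8 s, in which the tool goes at most 62.5 mm and 10.7 degrees, less where a joint would pass 70% of its speed; a pose out of reach is approached as far as the arm can. A call with a gripper value outside its range is refused whole. The fingers move at their own pace and stop on an object; "newtons" is the grip in N (left out, the last holds). Time passes only in rows, so rows that repeat a pose let the fingers close, or fill a call up. It gives the time, the measured TCP pose, the force and the opening at its end, in the units of the state.
- status.get_state(): the state, without advancing time (a new reading comes with each control period).
- cams.snapshot(name): name is "side" or "top"; returns a dict with "frame" (400x640x3 uint8, red, green, blue), "range_z" (400x640 float32, mm along the optical axis (not along the pixel's ray), 0 where there is no reading), "vertical_fov" (degrees; the focal length in pixels is half the picture's height over the tangent of half this angle, whatever the lens; pixels are square), "cx", "cy" (the principal point, pixels), "xyz" and "rotation" of the camera in the world. Camera axes: x right, y up, looking along -z (the intrinsics and any distortion apply to the point x, -y, -z); pixel columns grow to the right and rows downward; lengths in mm; the calibration is good to about 2 mm. A picture is of the moment at which its call begins.
- ticket.job_done(): hands the job in, once; it reports no verdict.
The state is a dict: "time": time; "qpos": joint angles; "dq": joint speeds; "effort": joint torques, N m; "ee_pos": TCP position; "ee_rot": TCP orientation; "contact_force": force on the tool from outside, world axes, zero at the start; "torque": the same for the moment, N m; "width": finger opening in mm.
Only numpy, scipy, OpenCV 4.12 (cv2) and the standard library are available. Lean on these libraries where they do the work, as an engineer would, in place of code of your own. Each camera call takes 0.05 s, during which the arm holds its last target.

## Working session

There is one attempt and no reset: what is moved stays moved. The work goes in short steps, Python scripts to look and compute and a tool call to move; the robot and the scene stay as the last step left them, time stands still between calls to the robot, and variables do not carry over. Pictures are saved under pics/ and viewed, and the job is handed in when it is done.

Besides the shell and the picture viewer there is one more tool, called as name(argument=value, ...), one argument or row to a line, values as JSON. apply_moves: Moves the arm, as the interface text tells. Its arguments: {"type":"object","properties":{"increments":{"type":"array","items":{"type":"array","items":{"type":"number"}}},"newtons":{"type":"number"}},"required":["increments"]}

```bash
ls; mkdir -p pics; cat > h.py <<'E'
import numpy as np, cv2
from bench import status, cams, ticket
def snap(n,save=None):
    s=cams.snapshot(n)
    if save: cv2.imwrite('pics/'+save,s['frame'][:,:,::-1])
    return s
E
python3 - <<'E'
from h import *
print(status.get_state())
for n in ['top','side']:
    s=snap(n,n+'0.png'); np.savez('/tmp/'+n+'0.npz',**{k:np.array(v) for k,v in s.items()})
    print({k:v for k,v in s.items() if k not in('frame','range_z')})
E
```

```text
pics
{'time': 0.0, 'qpos': array([-7.47944773e+01,  7.51383047e+00,  8.53295783e+01,  2.60975346e-03,
        8.72630081e+01, -4.89096138e+00]), 'dq': array([ 0.09204808,  0.00509727, -0.02251699,  0.0943437 ,  0.10043889,
        0.02478177]), 'effort': array([-6.15762274e-04, -5.69387877e+01, -5.00553489e+01, -1.71782685e-04,
        1.45076652e-02, -4.39815736e-06]), 'ee_pos': array([ 206.07184699, -562.90868679,  230.25490244]), 'ee_rot': array([-1.79894193e+02, -1.16701244e-02,  2.00963462e+01]), 'contact_force': array([-0.25066854, -0.58487554,  0.70961219]), 'torque': array([ 0.07680519,  0.02233208, -0.04324307]), 'width': 85.56143021824892}
{'vertical_fov': 49.43208171388113, 'cx': 319.57771112838475, 'cy': 208.24453250471618, 'xyz': array([ 425.91714549,  -63.39561628, 1234.75366403]), 'rotation': array([  5.64437254,  -0.10630062, -91.3061394 ])}
{'vertical_fov': 56.18828085036176, 'cx': 327.01341607927475, 'cy': 203.12170327718127, 'xyz': array([224.8351281 , 828.18517041, 451.32198228]), 'rotation': array([  68.6965023 ,   -1.57120765, -159.92780821])}
```

View pics/top0.png

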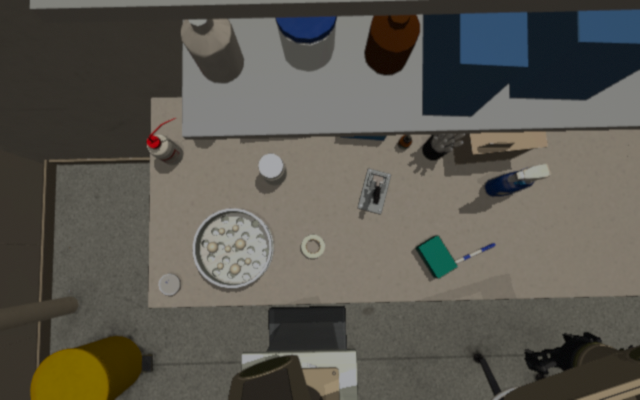

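View pics/side0.png

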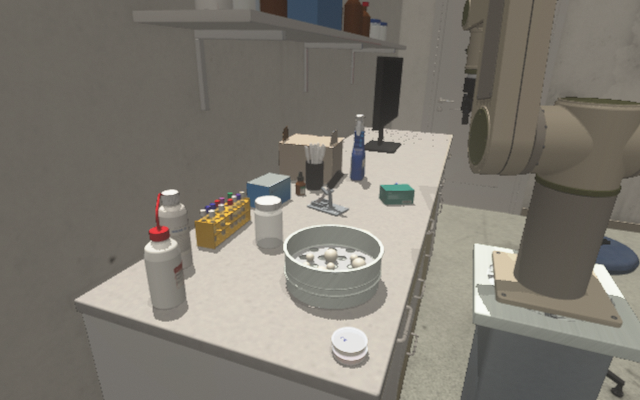

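```bash
cat >> h.py <<'E'
from scipy.spatial.transform import Rotation as Ro
def cam(s):
    R=Ro.from_euler('xyz',np.array(s['rotation']),degrees=True).as_matrix()
    f=200/np.tan(np.radians(float(s['vertical_fov'])/2))
    return R,f,np.array(s['xyz']),float(s['cx']),float(s['cy'])
def dep(s,u,v,z=None,d=None):
    """pixel->world; d depth or z plane; default range image"""
    R,f,t,cx,cy=cam(s); u=np.asarray(u,float);v=np.asarray(v,float)
    ray=np.stack([(u-cx)/f,-(v-cy)/f,-np.ones_like(u)],-1)@R.T
    if z is not None: k=(z-t[2])/ray[...,2]
    else:
        k=d if d is not None else s['range_z'][np.round(v).astype(int),np.round(u).astype(int)]
    return t+ray*np.asarray(k)[...,None]
def proj(s,P):
    R,f,t,cx,cy=cam(s); p=(np.asarray(P,float)-t)@R
    return np.stack([cx+f*p[...,0]/-p[...,2],cy-f*p[...,1]/-p[...,2]],-1)
def cloud(s):
    v,u=np.mgrid[0:400,0:640]; return dep(s,u,v)
def crop(s,x0,y0,x1,y1,k,name,pts=None):
    im=s['frame'][y0:y1,x0:x1,::-1].copy(); im=cv2.resize(im,None,fx=k,fy=k,interpolation=cv2.INTER_CUBIC)
    im=np.clip(im.astype(float)*1.3,0,255).astype(np.uint8)
    if pts is not None:
        for i,p in enumerate(pts):
            c=tuple(int(round((a-o+.5)*k)) for a,o in zip(p,(x0,y0))); cv2.circle(im,c,2,(0,0,255),-1)
    cv2.imwrite('pics/'+name,im)
def ld(f): return dict(np.load(f))
E
python3 - <<'E'
from h import *
s=ld('/tmp/top0.npz'); C=cloud(s)
crop(s,185,200,280,295,6,'t1.png'); crop(s,340,150,410,230,7,'t2.png')
q=ld('/tmp/side0.npz'); crop(q,280,220,390,305,7,'s1.png'); crop(q,300,170,360,225,9,'s2.png')
for u,v in [(300,270),(400,260),(340,120),(300,160),(250,120),(500,110)]: print(u,v,C[v,u])
E
```

```text
300 270 [374.32545366  -9.26985674  -2.33862395]
400 260 [ 395.92399384 -292.23128003   -0.60589002]
340 120 [ 642.55665118 -103.67762482  528.88869602]
300 160 [688.80877181 -15.19925659   1.22450177]
250 120 [645.51846233  45.99679972 530.07377974]
500 110 [ 653.54394545 -371.20454574  529.50884514]
```

View pics/t1.png

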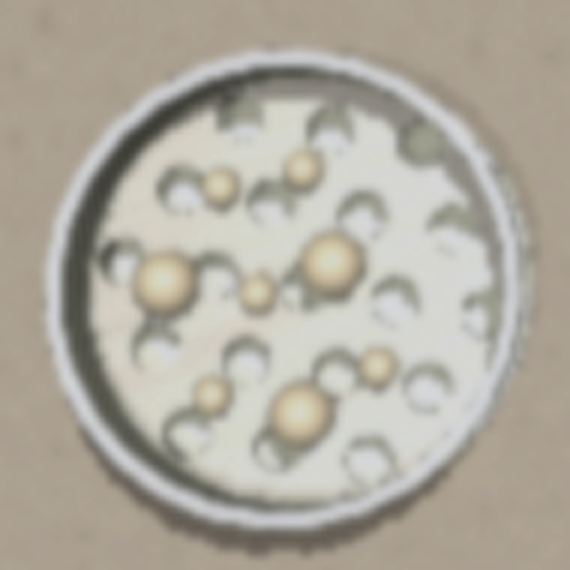

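View pics/t2.png

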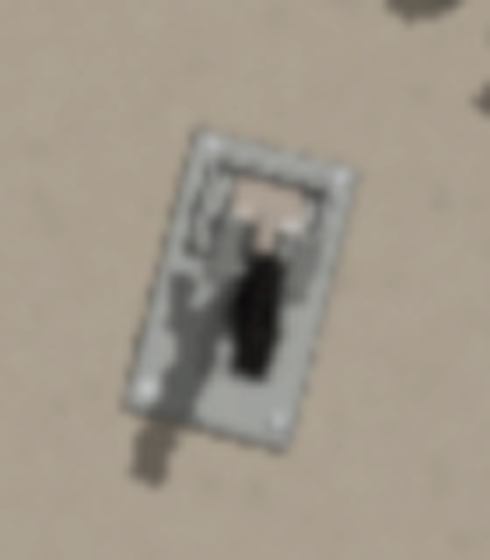

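View pics/s1.png

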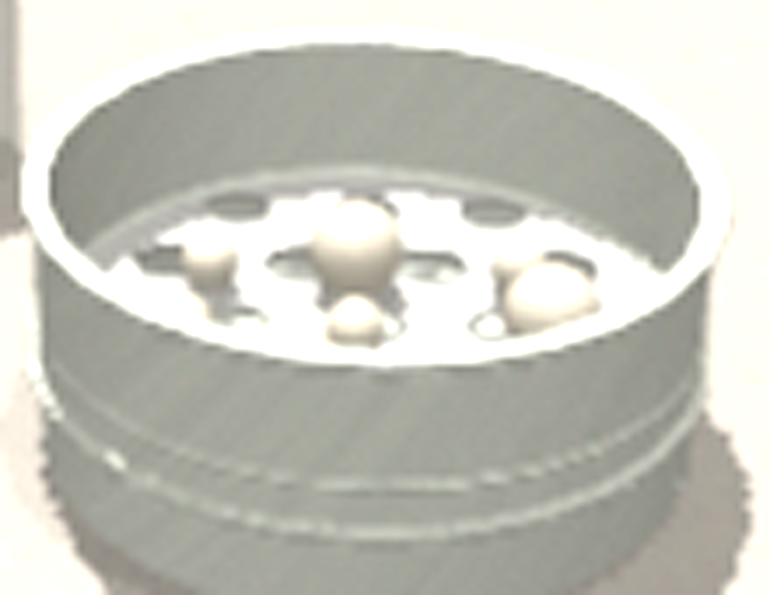

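View pics/s2.png

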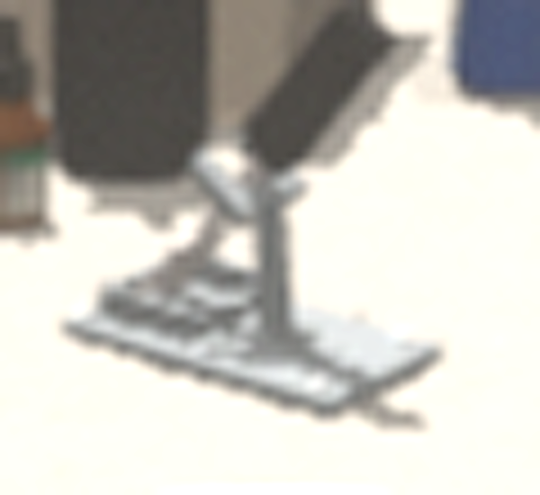

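```bash
python3 - <<'E'
from h import *
from scipy.optimize import least_squares
s=ld('/tmp/top0.npz'); q=ld('/tmp/side0.npz'); C=cloud(s)
# rest corners z=8
cr=np.array([(205,128),(355,175),(285,445),(125,405)])/7+[340,150]-.5
P=dep(s,cr[:,0],cr[:,1],z=8.); print('rest corners',P.round(1)); 
c=P.mean(0); d=(P[0]+P[1]-P[2]-P[3])[:2]; w=(P[0]+P[3]-P[1]-P[2])[:2]
print('rest c',c,'len',np.linalg.norm(d)/2,np.linalg.norm(w)/2,'yaw',np.degrees(np.arctan2(d[1],d[0])),np.degrees(np.arctan2(w[1],w[0]))-90)
# grip
for nm,S,b in [('top',s,(360,175,385,210)),('side',q,(326,168,352,192))]:
    x0,y0,x1,y1=b; I=S['frame'][y0:y1,x0:x1].max(2); Z=cloud(S)[y0:y1,x0:x1]
    m=(I<60)&(Z[...,2]>60)&(Z[...,2]<170); p=Z[m]; print(nm,m.sum(),p.mean(0).round(1),p.min(0).round(1),p.max(0).round(1))
    U,s_,V=np.linalg.svd(p-p.mean(0)); print(V[0],s_)
# rim
m=(C[...,2]>78)&(C[...,2]<98); m[:,:185]=0; m[:,280:]=0;m[:200]=0;m[295:]=0
p=C[m]; print(m.sum(), np.median(p[:,2]))
r=least_squares(lambda a:np.hypot(p[:,0]-a[0],p[:,1]-a[1])-101.5,[420,130],loss='soft_l1'); print('sieve',r.x,r.cost)
rr=np.hypot(*(p[:,:2]-r.x).T); print(np.percentile(rr,[5,50,95]))
# jar, tape, carton
for n,u,v in [('jar',271,168),('tape',313,246),('carton',437,257)]: print(n,C[v,u])
E
```

```text
rest corners [[ 660.3 -212.     8. ]
 [ 639.5 -272.6    8. ]
 [ 529.4 -240.     8. ]
 [ 547.2 -175.7    8. ]]
rest c [ 594.09706913 -225.06038076    8.        ] len 116.76975254905913 65.3594161124724 yaw -17.169761399062228 -17.164907575046158
top 106 [ 569.6 -216.4  114.5] [ 545.2 -234.    61.2] [ 595.9 -205.3  136.9]
[-0.58511026  0.16731082  0.79350682] [245.38712157  64.67404561  44.10304778]
side 8 [ 566.1 -211.5  112.4] [ 554.9 -214.2   96.5] [ 576.2 -208.   127.5]
[ 0.58255006 -0.10267116 -0.80628411] [30.41666645 17.4193304   2.69146645]
690 87.04873034508398
sieve [440.62607187 164.64742337] 892.0222306223557
[ 97.47747132 100.353356   103.69186403]
jar [644.61171054  56.27153326 117.10061221]
tape [ 4.40902024e+02 -4.74031297e+01  1.43098875e-01]
carton [ 402.96033871 -383.14861338   51.34479864]
```

```bash
cat > m.py <<'E'
from h import *
def paddle_pts(G,yaw):
    R=Ro.from_euler('ZY',[yaw,-35],degrees=True).as_matrix()
    return R
def over(S,G,yaw,c,b,k,name):
    x0,y0,x1,y1=b
    im=cv2.resize(S['frame'][y0:y1,x0:x1,::-1],None,fx=k,fy=k,interpolation=cv2.INTER_CUBIC)
    R=Ro.from_euler('ZY',[yaw,-35],degrees=True).as_matrix(); Rz=Ro.from_euler('z',yaw,degrees=True).as_matrix()
    def box(lo,hi,R,o,col):
        V=np.array([[[lo,hi][i][0],[lo,hi][j][1],[lo,hi][l][2]] for i in(0,1) for j in(0,1) for l in(0,1)])@R.T+o
        p=np.round((proj(S,V)-[x0,y0]+.5)*k).astype(int)
        for a in range(8):
            for d in (1,2,4):
                if not a&d: cv2.line(im,tuple(map(int,p[a])),tuple(map(int,p[a|d])),col,1)
    box((-11,-7,-35),(11,7,35),R,G,(0,0,255)); box((-3,-15,-115),(3,15,-79),R,G,(0,255,255)); box((-4.5,-4.5,-79),(4.5,4.5,-35),R,G,(0,255,0))
    box((-60,-35,0),(60,35,8),Rz,c,(255,0,0)); cv2.imwrite('pics/'+name,im)
E
python3 - <<'E'
from m import *
s=ld('/tmp/top0.npz'); q=ld('/tmp/side0.npz')
yaw=-16.7; c=np.array([594,-225,0.]); d=np.array([np.cos(np.radians(yaw)),np.sin(np.radians(yaw)),0])
G=c-34*d+[0,0,104]; print(G)
over(s,G,yaw,c,(340,150,410,230),7,'o1.png'); over(q,G,yaw,c,(300,170,360,225),9,'o2.png')
E
```

```text
[ 561.43403518 -215.22974233  104.        ]
```

View pics/o1.png

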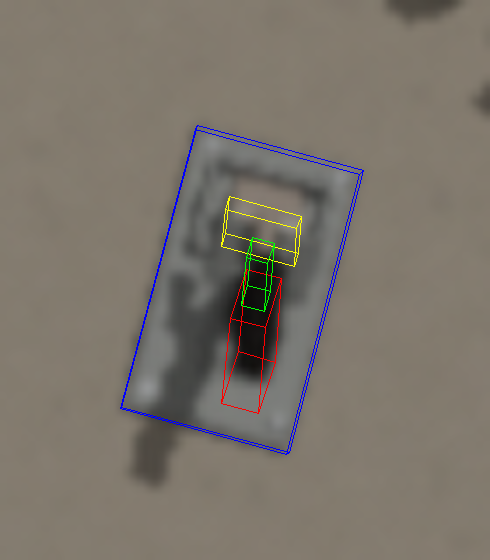

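View pics/o2.png

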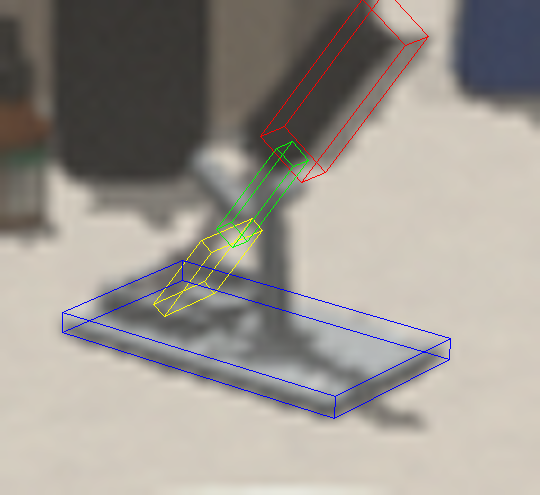

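```bash

python3 - <<'E'
from m import *
s=ld('/tmp/top0.npz'); q=ld('/tmp/side0.npz')
yaw=-16.2; c=np.array([594.3,-225,0.]); d=np.array([np.cos(np.radians(yaw)),np.sin(np.radians(yaw)),0])
G=c-24*d+[0,0,104]; print(G)
over(s,G,yaw,c,(340,150,410,230),7,'o3.png'); over(q,G,yaw,c,(300,155,360,225),8,'o4.png')
E
```

```text
[ 571.25295154 -218.30421346  104.        ]
```

View pics/o3.png

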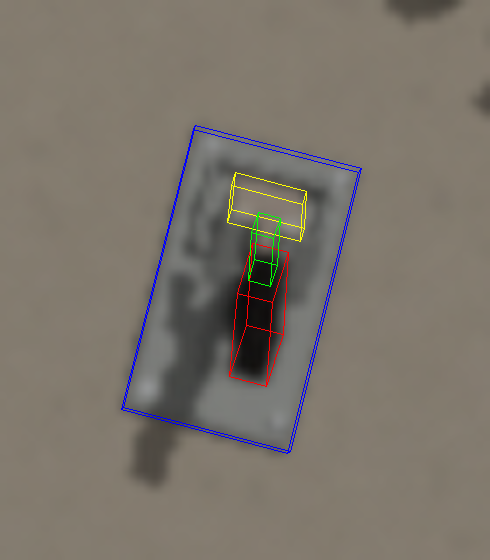

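View pics/o4.png

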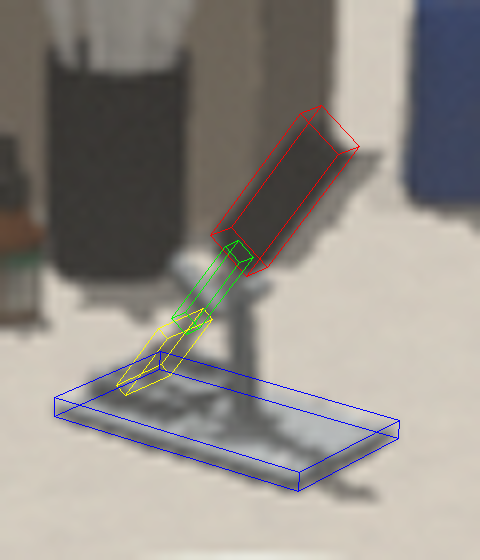

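```bash
cat > pl.py <<'E'
import numpy as np, json, os
from scipy.spatial.transform import Rotation as Ro
F='cmd.json'
if not os.path.exists(F): json.dump({'p':[206.21,-563.456,231.292],'q':Ro.from_euler('xyz',[180,0,20.099],degrees=True).as_quat().tolist()},open(F,'w'))
def get():
    c=json.load(open(F)); return np.array(c['p']),Ro.from_quat(c['q'])
def put(p,R): json.dump({'p':list(map(float,p)),'q':R.as_quat().tolist()},open(F,'w'))
def plan(wps,g,commit=True):
    """wps: list of (n_rows, pos, euler xyz) ; linear interpolation; g gripper values list per row or scalar"""
    p0,R0=get(); rows=[]; pp,RR=p0,R0
    for n,p,e in wps:
        p=pp if p is None else np.array(p,float); R=RR if e is None else Ro.from_euler('xyz',e,degrees=True)
        rel=(RR.inv()*R).as_rotvec()
        for i in range(1,n+1):
            a=i/n; t=R0.inv().apply(pp+(p-pp)*a-p0)/1000; r=(R0.inv()*(RR*Ro.from_rotvec(rel*a))).as_rotvec()
            rows.append([round(float(x),4) for x in t]+[round(float(x),3) for x in r])
        pp,RR=p,R
    assert len(rows)==10,len(rows)
    gs=g if isinstance(g,list) else [g]*10
    print('['+',\n'.join('['+','.join('%g'%(x+0) for x in r+[gg])+']' for r,gg in zip(rows,gs))+']')
    st=np.diff(np.array([[0]*6]+rows),axis=0); print('max step mm',1000*np.linalg.norm(st[:,:3],axis=1).max().round(4),'deg',np.degrees(np.linalg.norm(st[:,3:],axis=1).max()).round(1))
    l=rows[-1]
    if commit: put(p0+R0.apply(np.array(l[:3])*1000),R0*Ro.from_rotvec(l[3:]))
E
python3 - <<'E'
from pl import *
G=np.array([571.2,-218,104]); R=Ro.from_euler('xyz',[180,-35,-16.2],degrees=True); tz=R.apply([0,0,1]); print(tz)
plan([(10,G-75*tz,[180,-35,-16.2])],1)
E
```

```text
[ 0.55080183 -0.16002272 -0.81915204]
[[0.0427,-0.0224,0.0066,-0.019,0.059,0.061,1],
[0.0854,-0.0449,0.0132,-0.039,0.118,0.123,1],
[0.128,-0.0673,0.0198,-0.058,0.177,0.184,1],
[0.1707,-0.0898,0.0263,-0.077,0.236,0.245,1],
[0.2134,-0.1122,0.0329,-0.097,0.295,0.307,1],
[0.2561,-0.1347,0.0395,-0.116,0.354,0.368,1],
[0.2988,-0.1571,0.0461,-0.135,0.413,0.429,1],
[0.3414,-0.1796,0.0527,-0.155,0.472,0.491,1],
[0.3841,-0.202,0.0593,-0.174,0.531,0.552,1],
[0.4268,-0.2245,0.0659,-0.193,0.59,0.613,1]]
max step mm 48.7 deg 5.0
```

apply_moves(
  increments=[
    [0.0427, -0.0224, 0.0066, -0.019, 0.059, 0.061, 1],
    [0.0854, -0.0449, 0.0132, -0.039, 0.118, 0.123, 1],
    [0.128, -0.0673, 0.0198, -0.058, 0.177, 0.184, 1],
    [0.1707, -0.0898, 0.0263, -0.077, 0.236, 0.245, 1],
    [0.2134, -0.1122, 0.0329, -0.097, 0.295, 0.307, 1],
    [0.2561, -0.1347, 0.0395, -0.116, 0.354, 0.368, 1],
    [0.2988, -0.1571, 0.0461, -0.135, 0.413, 0.429, 1],
    [0.3414, -0.1796, 0.0527, -0.155, 0.472, 0.491, 1],
    [0.3841, -0.202, 0.0593, -0.174, 0.531, 0.552, 1],
    [0.4268, -0.2245, 0.0659, -0.193, 0.59, 0.613, 1],
  ],
  newtons=60,
)

```text
time: 1.35
ee_pos: [530.5, -204.8, 165.2]
ee_rot: [-179.9, -35.1, -16.4]
contact_force: [0.5, -0.4, -0.0]
width: 85.5
```

```bash
python3 - <<'E'
from h import *
from pl import *
print(get()[0],get()[1].as_euler('xyz',degrees=True)); st=status.get_state(); print(st['time'],st['ee_pos'],st['ee_rot'],st['qpos'].round(1),st['contact_force'])
s=snap('side'); crop(s,260,100,400,240,5,'s3.png')
E
```

```text
[ 529.87006487 -205.96103163  165.392     ] [-179.9846159   -34.99117983  -16.17757655]
1.35 [ 530.46047154 -204.77089704  165.19713762] [-179.90002994  -35.12994927  -16.3542441 ] [-32.2 -27.4 130.2  13.2  43.9  67.4] [ 0.48069867 -0.40596988 -0.00208681]
```

View pics/s3.png

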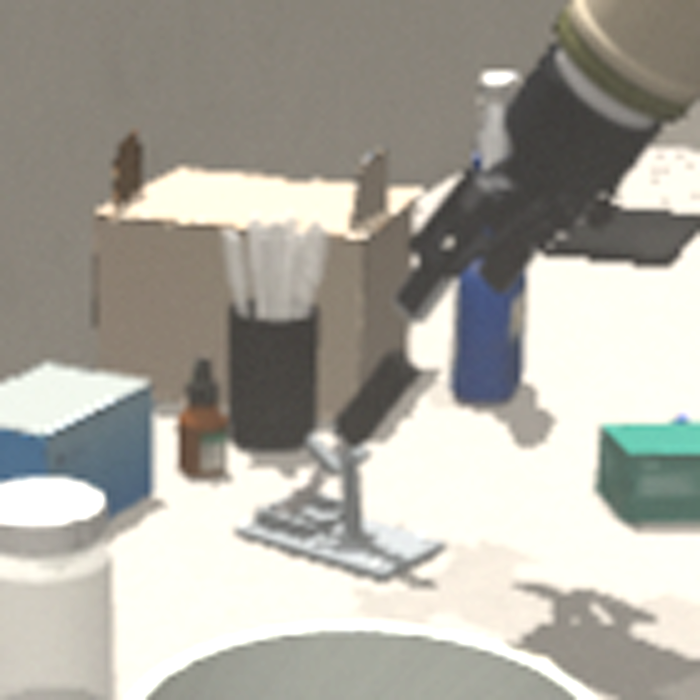

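```bash
python3 - <<'E'
from pl import *
p,R=get(); put(p+R.apply([0,0,94]),R); print(p+R.apply([0,0,94]))
E
```

```text
[ 581.64696531 -220.95536043   88.38341161]
```

apply_moves(
  increments=[
    [0, 0, 0.018, 0, 0, 0, 1],
    [0, 0, 0.036, 0, 0, 0, 1],
    [0, 0, 0.054, 0, 0, 0, 1],
    [0, 0, 0.072, 0, 0, 0, 1],
    [0, 0, 0.086, 0, 0, 0, 1],
    [0, 0, 0.094, 0, 0, 0, 0.8],
    [0, 0, 0.094, 0, 0, 0, 0],
    [0, 0, 0.094, 0, 0, 0, -0.6],
    [0, 0, 0.094, 0, 0, 0, -1],
    [0, 0, 0.094, 0, 0, 0, -1],
  ],
  newtons=60,
)

```text
time: 2.65
ee_pos: [581.9, -221.2, 89.1]
ee_rot: [180.0, -35.1, -16.2]
contact_force: [-1.5, 1.0, 1.6]
width: 13.4
```

```bash
python3 - <<'E'
from h import *
st=status.get_state(); print(st['time'],st['ee_pos'],st['ee_rot'],st['contact_force'],st['width'])
s=snap('side'); crop(s,300,120,400,220,7,'s4.png')
E
```

```text
2.65 [ 581.87784295 -221.16371592   89.14386434] [179.99043339 -35.0529362  -16.16322585] [-1.5057303   0.98199928  1.6156745 ] 13.37392195207285
```

View pics/s4.png

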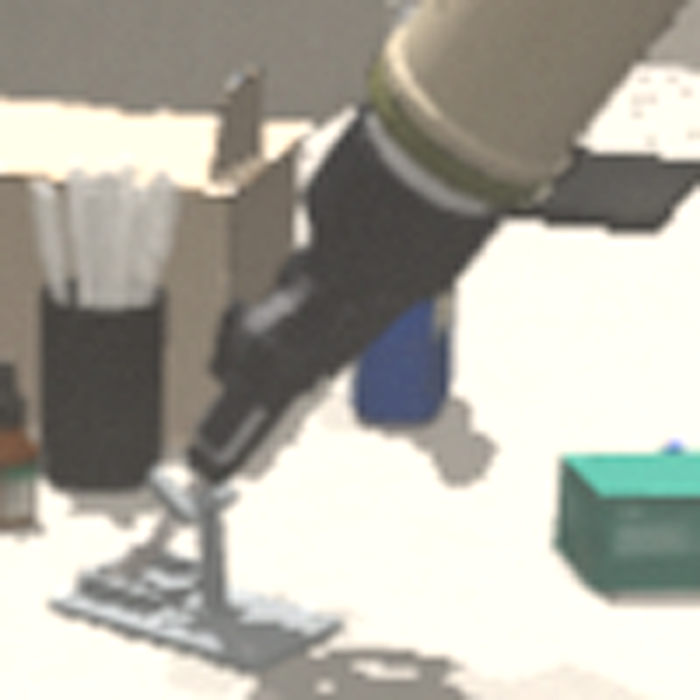

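```bash
cat >> m.py <<'E'
HX=np.array([(x,0) for x in(-84,-42,0,42,84)]+[(x,y) for y in(36.4,-36.4) for x in(-63,-21,21,63)]+[(x,y) for y in(72.7,-72.7) for x in(-42,0,42)],float)
def holes(c,yaw):
    a=np.radians(yaw); R=np.array([[np.cos(a),-np.sin(a)],[np.sin(a),np.cos(a)]]); return HX@R.T+c
E
python3 - <<'E'
from m import *
from scipy.optimize import least_squares
s=ld('/tmp/top0.npz')
h=np.array([(240,118),(330,130),(420,143),(182,190),(272,205),(362,217),(452,230),(125,262),(215,277),(302,288),(395,300),(480,313),(158,347),(247,358),(338,373),(428,388),(188,435),(280,448),(370,462)])/6+[185,200]-.5
P=dep(s,h[:,0],h[:,1],z=38.)[:,:2]
def f(a):
    H=holes(a[:2],a[2]); d=np.linalg.norm(P[:,None]-H[None],axis=2); j=d.argmin(1); return (P-H[j]).ravel()
r=least_squares(f,[440,165,-10-90-1.3+180],loss='soft_l1'); print(r.x,np.abs(r.fun).max().round(1))
b=np.array([(222,187),(303,171),(258,294),(378,367),(212,396),(165,284),(332,263),(302,411)])/6+[185,200]-.5
B=np.concatenate([dep(s,b[:5,0],b[:5,1],z=47.)[:,:2],dep(s,b[5:,0],b[5:,1],z=53.)[:,:2]])
print(B.round(1))
c=np.array([440.6,164.6]); H=holes(c,r.x[2])
for p in B: 
    d=np.linalg.norm(H-p,axis=1); j=np.argsort(d)[:3]; print(p.round(),[(H[k].round(),d[k].round(1)) for k in j])
print(H.round(1).tolist())
crop(s,185,200,280,295,6,'t3.png',list(proj(s,np.c_[H,np.full(19,38)]))+list(proj(s,np.array([[c[0]+105*np.cos(t),c[1]+105*np.sin(t),88] for t in np.arange(0,6.28,.2)]))))
E
```

```text
[441.09078824 165.27453713  80.63301335] 2.9
[[487.7 201. ]
 [494.2 164.1]
 [438.9 184.7]
 [404.7 130.5]
 [393.4 205.6]
 [444.2 225.4]
 [452.  150. ]
 [386.  163.8]]
[488. 201.] [(array([487., 221.]), np.float64(19.9)), (array([480., 179.]), np.float64(23.0)), (array([519., 194.]), np.float64(32.1))]
[494. 164.] [(array([480., 179.]), np.float64(20.9)), (array([512., 153.]), np.float64(21.4)), (array([473., 138.]), np.float64(33.6))]
[439. 185.] [(array([441., 165.]), np.float64(20.2)), (array([447., 206.]), np.float64(23.0)), (array([408., 191.]), np.float64(31.4))]
[405. 131.] [(array([401., 150.]), np.float64(19.6)), (array([394., 108.]), np.float64(24.4)), (array([434., 123.]), np.float64(29.9))]
[393. 206.] [(array([408., 191.]), np.float64(20.5)), (array([376., 218.]), np.float64(21.6)), (array([415., 233.]), np.float64(34.6))]
[444. 225.] [(array([447., 206.]), np.float64(19.6)), (array([454., 247.]), np.float64(24.3)), (array([415., 233.]), np.float64(30.2))]
[452. 150.] [(array([441., 165.]), np.float64(18.5)), (array([473., 138.]), np.float64(24.3)), (array([434., 123.]), np.float64(32.4))]
[386. 164.] [(array([401., 150.]), np.float64(20.7)), (array([369., 176.]), np.float64(21.3)), (array([408., 191.]), np.float64(35.2))]
[[426.9, 81.7], [433.8, 123.2], [440.6, 164.6], [447.4, 206.0], [454.3, 247.5], [394.4, 108.4], [401.3, 149.8], [408.1, 191.2], [414.9, 232.7], [466.3, 96.5], [473.1, 138.0], [479.9, 179.4], [486.8, 220.8], [362.0, 135.0], [368.9, 176.4], [375.7, 217.9], [505.5, 111.3], [512.3, 152.8], [519.2, 194.2]]
```

View pics/t3.png

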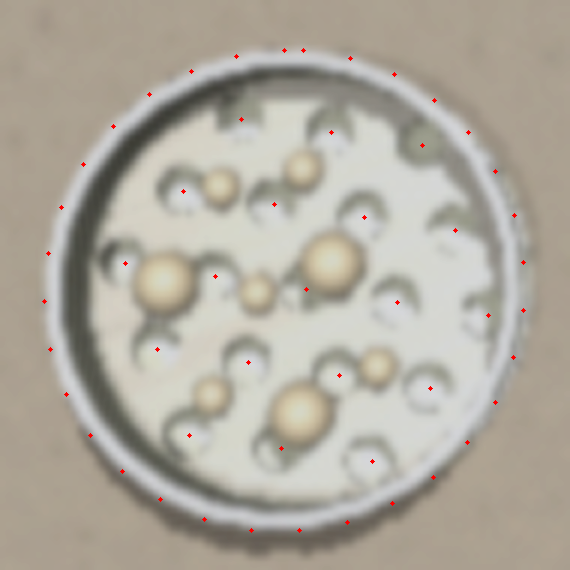

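```bash
python3 - <<'E'
from pl import *
p,R=get()
plan([(3,p+[0,0,80],None),(6,[470,-20,230],[180,0,30]),(1,None,None)],-1)
E
```

```text
[[0.0153,0,-0.0218,0,0,0,-1],
[0.0306,0,-0.0437,0,0,0,-1],
[0.0459,0,-0.0655,0,0,0,-1],
[0.0295,-0.027,-0.0895,0.041,-0.096,-0.13,-1],
[0.0131,-0.054,-0.1135,0.082,-0.192,-0.26,-1],
[-0.0033,-0.081,-0.1376,0.123,-0.288,-0.39,-1],
[-0.0197,-0.108,-0.1616,0.164,-0.385,-0.52,-1],
[-0.0361,-0.135,-0.1856,0.205,-0.481,-0.65,-1],
[-0.0525,-0.1619,-0.2096,0.246,-0.577,-0.78,-1],
[-0.0525,-0.1619,-0.2096,0.246,-0.577,-0.78,-1]]
max step mm 39.699999999999996 deg 9.6
```

apply_moves(
  increments=[
    [0.0153, 0, -0.0218, 0, 0, 0, -1],
    [0.0306, 0, -0.0437, 0, 0, 0, -1],
    [0.0459, 0, -0.0655, 0, 0, 0, -1],
    [0.0295, -0.027, -0.0895, 0.041, -0.096, -0.13, -1],
    [0.0131, -0.054, -0.1135, 0.082, -0.192, -0.26, -1],
    [-0.0033, -0.081, -0.1376, 0.123, -0.288, -0.39, -1],
    [-0.0197, -0.108, -0.1616, 0.164, -0.385, -0.52, -1],
    [-0.0361, -0.135, -0.1856, 0.205, -0.481, -0.65, -1],
    [-0.0525, -0.1619, -0.2096, 0.246, -0.577, -0.78, -1],
    [-0.0525, -0.1619, -0.2096, 0.246, -0.577, -0.78, -1],
  ],
)

```text
time: 3.95
ee_pos: [470.6, -18.2, 230.9]
ee_rot: [-180.0, -0.0, 30.2]
contact_force: [1.1, -0.2, -0.4]
width: 13.0
```

```bash
python3 - <<'E'
from h import *
from pl import get
st=status.get_state(); print(get()[0],st['time'],st['ee_pos'],st['ee_rot'],st['contact_force'],st['width'])
s=snap('side'); p=st['ee_pos'];R=Ro.from_euler('xyz',st['ee_rot'],degrees=True)
pts=[p+R.apply(v) for v in ([0,0,0],[0,0,96],[0,15,96],[0,-15,96],[0,15,60],[0,-15,60])]
crop(s,280,110,400,240,6,'s5.png',proj(s,pts)); np.savez('/tmp/side1.npz',**s)
E
```

```text
[469.97232457 -20.04176946 230.02564959] 3.95 [470.55757436 -18.2196183  230.90735091] [-1.79985286e+02 -3.08879036e-02  3.02371831e+01] [ 1.10996721 -0.16047843 -0.36082062] 12.982338481851738
```

View pics/s5.png

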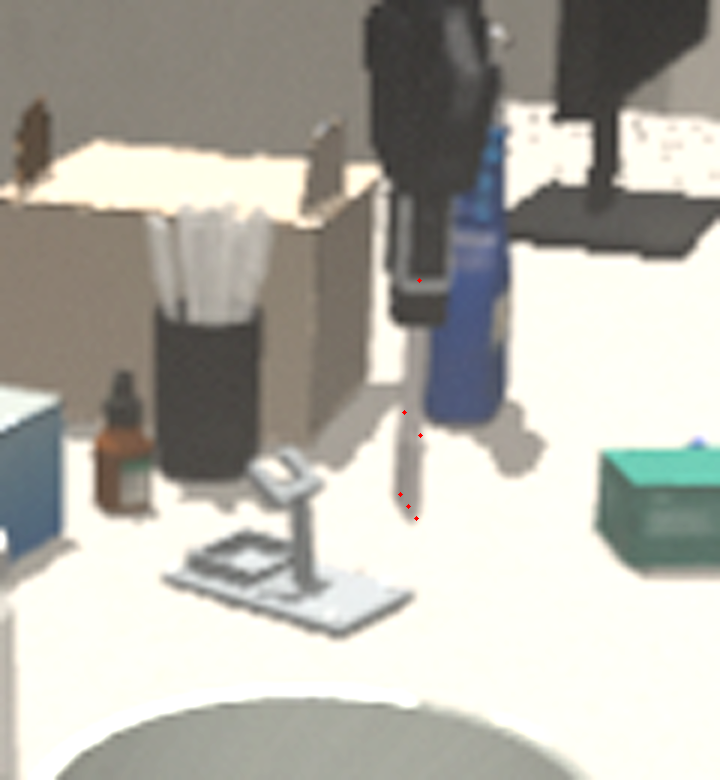

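```bash
python3 - <<'E'
from pl import *
plan([(4,[414,144,203],[180,0,65]),(2,[414,144,138],None),(4,[400,113.5,138],None)],-1)
E
```

```text
[[0.0084,-0.0425,0.0068,0,0,-0.153,-1],
[0.0168,-0.085,0.0135,0,0,-0.305,-1],
[0.0252,-0.1275,0.0203,0,0,-0.458,-1],
[0.0335,-0.17,0.0271,0,0,-0.611,-1],
[0.0335,-0.17,0.0596,0,0,-0.611,-1],
[0.0335,-0.17,0.0921,0,0,-0.611,-1],
[0.0267,-0.1652,0.0921,0,0,-0.611,-1],
[0.0198,-0.1603,0.0921,0,0,-0.611,-1],
[0.013,-0.1555,0.0921,0,0,-0.611,-1],
[0.0062,-0.1506,0.0921,0,0,-0.611,-1]]
max step mm 43.9 deg 8.8
```

apply_moves(
  increments=[
    [0.0084, -0.0425, 0.0068, 0, 0, -0.153, -1],
    [0.0168, -0.085, 0.0135, 0, 0, -0.305, -1],
    [0.0252, -0.1275, 0.0203, 0, 0, -0.458, -1],
    [0.0335, -0.17, 0.0271, 0, 0, -0.611, -1],
    [0.0335, -0.17, 0.0596, 0, 0, -0.611, -1],
    [0.0335, -0.17, 0.0921, 0, 0, -0.611, -1],
    [0.0267, -0.1652, 0.0921, 0, 0, -0.611, -1],
    [0.0198, -0.1603, 0.0921, 0, 0, -0.611, -1],
    [0.013, -0.1555, 0.0921, 0, 0, -0.611, -1],
    [0.0062, -0.1506, 0.0921, 0, 0, -0.611, -1],
  ],
)

```text
time: 5.25
ee_pos: [400.1, 112.8, 138.4]
ee_rot: [180.0, -0.0, 65.0]
contact_force: [-0.5, 0.7, -0.7]
width: 13.0
```

```bash
python3 - <<'E'
from h import *
from pl import get
st=status.get_state(); print(get()[0],st['time'],st['ee_pos'],st['ee_rot'],st['contact_force'],st['qpos'].round(0))
s=snap('side'); crop(s,280,215,390,300,7,'s6.png')
s=snap('top'); crop(s,185,200,280,295,6,'t6.png')
E
```

```text
[400.03950108 113.51234936 137.97181998] 5.25 [400.13570036 112.76813004 138.39959956] [ 1.79963808e+02 -4.64001674e-02  6.49633039e+01] [-0.46992723  0.68380985 -0.68396699] [  9. -19. 120.   0.  79.  34.]
```

View pics/s6.png

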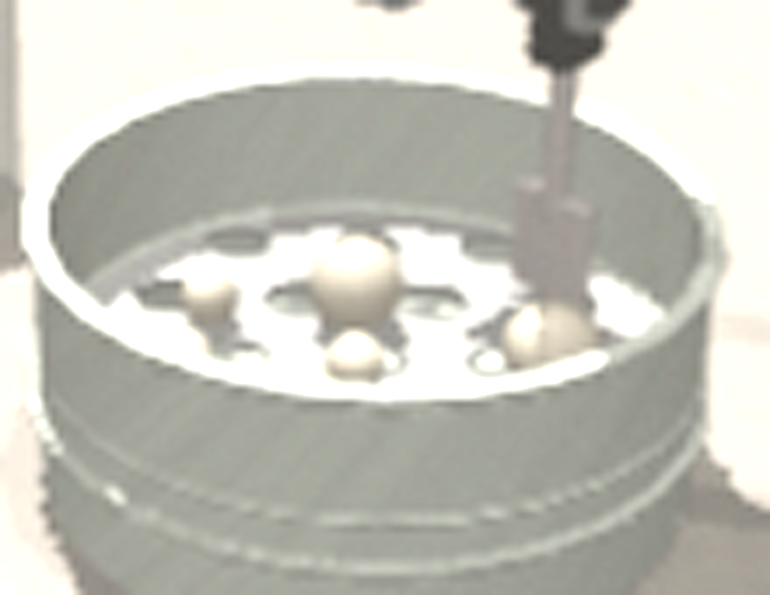

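View pics/t6.png

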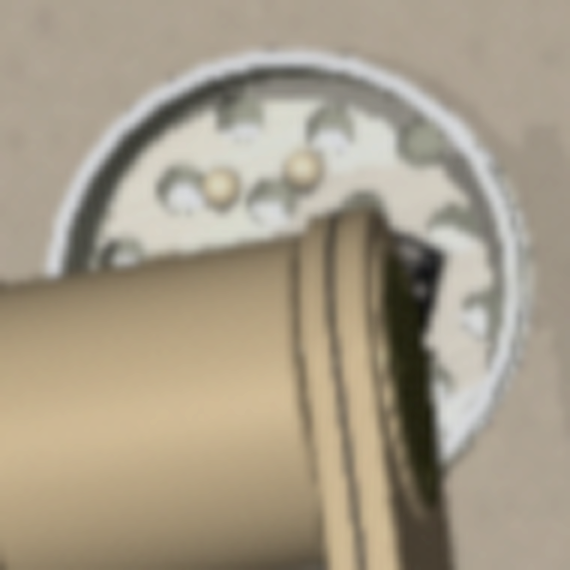

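```bash
python3 - <<'E'
from pl import *
plan([(2,[400,113.5,180],None),(3,[488,184,180],[180,0,92]),(2,[488,184,138],None),(3,[487,213,138],None)],-1)
plan([(2,[487,213,180],None),(3,[505,152.5,180],[180,0,133]),(2,[505,152.5,138],None),(3,[486.5,172.5,138],None)],-1)
E
```

```text
[[0,0,-0.021,0,0,0,-1],
[0,0,-0.042,0,0,0,-1],
[0.0337,0.0166,-0.042,0,0,-0.157,-1],
[0.0674,0.0333,-0.042,0,0,-0.314,-1],
[0.1011,0.0499,-0.042,0,0,-0.471,-1],
[0.1011,0.0499,-0.021,0,0,-0.471,-1],
[0.1011,0.0499,0,0,0,-0.471,-1],
[0.1097,0.0456,0,0,0,-0.471,-1],
[0.1183,0.0412,0,0,0,-0.471,-1],
[0.1269,0.0368,0,0,0,-0.471,-1]]
max step mm 37.6 deg 9.0
[[0,0,-0.021,0,0,0,-1],
[0,0,-0.042,0,0,0,-1],
[-0.0203,0.0053,-0.042,0,0,-0.239,-1],
[-0.0407,0.0106,-0.042,0,0,-0.477,-1],
[-0.0611,0.0159,-0.042,0,0,-0.716,-1],
[-0.0611,0.0159,-0.021,0,0,-0.716,-1],
[-0.0611,0.0159,0,0,0,-0.716,-1],
[-0.0542,0.0099,0,0,0,-0.716,-1],
[-0.0473,0.004,0,0,0,-0.716,-1],
[-0.0404,-0.0019,0,0,0,-0.716,-1]]
max step mm 21.1 deg 13.7
```

apply_moves(
  increments=[
    [0, 0, -0.021, 0, 0, 0, -1],
    [0, 0, -0.042, 0, 0, 0, -1],
    [0.0337, 0.0166, -0.042, 0, 0, -0.157, -1],
    [0.0674, 0.0333, -0.042, 0, 0, -0.314, -1],
    [0.1011, 0.0499, -0.042, 0, 0, -0.471, -1],
    [0.1011, 0.0499, -0.021, 0, 0, -0.471, -1],
    [0.1011, 0.0499, 0, 0, 0, -0.471, -1],
    [0.1097, 0.0456, 0, 0, 0, -0.471, -1],
    [0.1183, 0.0412, 0, 0, 0, -0.471, -1],
    [0.1269, 0.0368, 0, 0, 0, -0.471, -1],
  ],
)

```text
time: 6.6
ee_pos: [487.6, 214.1, 139.3]
ee_rot: [179.9, -0.1, 92.0]
contact_force: [-0.7, -0.1, 0.2]
width: 13.2
```

apply_moves(
  increments=[
    [0, 0, -0.021, 0, 0, 0, -1],
    [0, 0, -0.042, 0, 0, 0, -1],
    [-0.0203, 0.0053, -0.042, 0, 0, -0.187, -1],
    [-0.0407, 0.0106, -0.042, 0, 0, -0.372, -1],
    [-0.0611, 0.0159, -0.042, 0, 0, -0.558, -1],
    [-0.0611, 0.0159, -0.021, 0, 0, -0.716, -1],
    [-0.0611, 0.0159, 0, 0, 0, -0.716, -1],
    [-0.0542, 0.0099, 0, 0, 0, -0.716, -1],
    [-0.0473, 0.004, 0, 0, 0, -0.716, -1],
    [-0.0404, -0.0019, 0, 0, 0, -0.716, -1],
  ],
)

```text
time: 7.85
ee_pos: [486.7, 173.6, 139.4]
ee_rot: [179.9, 0.0, 133.0]
contact_force: [-0.0, -0.3, 0.6]
width: 13.2
```

```bash
python3 - <<'E'
from h import *
from pl import get
st=status.get_state(); print(get()[0],get()[1].as_euler('xyz',degrees=True),st['time'],st['ee_pos'],st['ee_rot'],st['contact_force'],st['qpos'].round(0))
s=snap('side'); crop(s,280,215,390,300,7,'s7.png')
E
```

```text
[486.51637042 172.53905697 137.9865542 ] [ 1.79989500e+02 -1.53128498e-02  1.33016839e+02] 7.85 [486.74043031 173.62042769 139.42930092] [1.79878822e+02 3.95168220e-02 1.33042685e+02] [-0.03895718 -0.31330016  0.62351195] [ 14.  -2. 105.   0.  77. -29.]
```

View pics/s7.png

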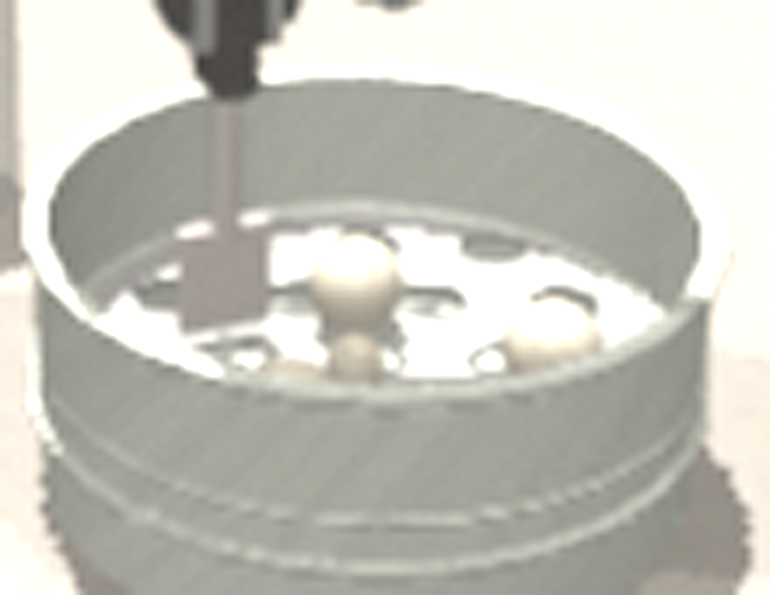

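```bash
python3 - <<'E'
from pl import *
plan([(2,[486.5,172.5,180],None),(3,[406.5,196.5,180],[180,0,145]),(2,[406.5,196.5,137.5],None),(3,[383,213,137.5],None)],-1)
plan([(2,[383,213,180],[180,0,149]),(2,[455.5,185.5,180],[180,0,168]),(2,[455.5,185.5,137.5],None),(4,[417.5,193,137.5],None)],-1)
E
```

```text
[[0,0,-0.021,0,0,0,-1],
[0,0,-0.042,0,0,0,-1],
[0.024,-0.0141,-0.042,0,0,-0.07,-1],
[0.0481,-0.0281,-0.042,0,0,-0.139,-1],
[0.0721,-0.0422,-0.042,0,0,-0.209,-1],
[0.0721,-0.0422,-0.0208,0,0,-0.209,-1],
[0.0721,-0.0422,0.0005,0,0,-0.209,-1],
[0.0815,-0.0441,0.0005,0,0,-0.209,-1],
[0.0908,-0.0461,0.0005,0,0,-0.209,-1],
[0.1002,-0.0481,0.0005,0,0,-0.209,-1]]
max step mm 27.900000000000002 deg 4.0
[[0,0,-0.0212,0,0,-0.035,-1],
[0,0,-0.0425,0,0,-0.07,-1],
[-0.0376,0.0096,-0.0425,0,0,-0.236,-1],
[-0.0751,0.0191,-0.0425,0,0,-0.402,-1],
[-0.0752,0.0191,-0.0213,0,0,-0.402,-1],
[-0.0752,0.0191,0,0,0,-0.402,-1],
[-0.0663,0.0152,0,0,0,-0.402,-1],
[-0.0574,0.0113,0,0,0,-0.402,-1],
[-0.0486,0.0073,0,0,0,-0.402,-1],
[-0.0397,0.0034,0,0,0,-0.402,-1]]
max step mm 38.800000000000004 deg 9.5
```

apply_moves(
  increments=[
    [0, 0, -0.021, 0, 0, 0, -1],
    [0, 0, -0.042, 0, 0, 0, -1],
    [0.024, -0.0141, -0.042, 0, 0, -0.07, -1],
    [0.0481, -0.0281, -0.042, 0, 0, -0.139, -1],
    [0.0721, -0.0422, -0.042, 0, 0, -0.209, -1],
    [0.0721, -0.0422, -0.0208, 0, 0, -0.209, -1],
    [0.0721, -0.0422, 0.0005, 0, 0, -0.209, -1],
    [0.0815, -0.0441, 0.0005, 0, 0, -0.209, -1],
    [0.0908, -0.0461, 0.0005, 0, 0, -0.209, -1],
    [0.1002, -0.0481, 0.0005, 0, 0, -0.209, -1],
  ],
)

```text
time: 9.15
ee_pos: [383.0, 213.8, 138.8]
ee_rot: [179.9, 0.0, 145.0]
contact_force: [-0.9, -0.6, -0.6]
width: 13.4
```

apply_moves(
  increments=[
    [0, 0, -0.0212, 0, 0, -0.035, -1],
    [0, 0, -0.0425, 0, 0, -0.07, -1],
    [-0.0376, 0.0096, -0.0425, 0, 0, -0.236, -1],
    [-0.0751, 0.0191, -0.0425, 0, 0, -0.402, -1],
    [-0.0752, 0.0191, -0.0213, 0, 0, -0.402, -1],
    [-0.0752, 0.0191, 0, 0, 0, -0.402, -1],
    [-0.0663, 0.0152, 0, 0, 0, -0.402, -1],
    [-0.0574, 0.0113, 0, 0, 0, -0.402, -1],
    [-0.0486, 0.0073, 0, 0, 0, -0.402, -1],
    [-0.0397, 0.0034, 0, 0, 0, -0.402, -1],
  ],
)

```text
time: 10.4
ee_pos: [417.1, 193.5, 138.5]
ee_rot: [179.9, 0.1, 168.0]
contact_force: [0.0, 0.2, -0.5]
width: 13.2
```

```bash
python3 - <<'E'
from h import *
from pl import *
st=status.get_state(); print(st['time'],st['ee_pos'],st['ee_rot'],st['contact_force'])
s=snap('side'); crop(s,280,215,390,300,7,'s8.png')
p,R=get()
plan([(3,[417.5,193,215],None),(5,[440,-40,240],[180,0,125]),(2,None,None)],-1)
E
```

```text
10.4 [417.0986698  193.45564478 138.45377768] [1.79934615e+02 7.15742775e-02 1.68047476e+02] [ 0.02807876  0.18730082 -0.50299695]
[[0,0,-0.0258,0,0,0,-1],
[0,0,-0.0517,0,0,0,-1],
[0,0,-0.0775,0,0,0,-1],
[-0.0141,-0.0446,-0.0825,0,0,0.15,-1],
[-0.0282,-0.0893,-0.0875,0,0,0.3,-1],
[-0.0422,-0.1339,-0.0925,0,0,0.451,-1],
[-0.0563,-0.1786,-0.0976,0,0,0.601,-1],
[-0.0704,-0.2232,-0.1026,0,0,0.751,-1],
[-0.0704,-0.2232,-0.1026,0,0,0.751,-1],
[-0.0704,-0.2232,-0.1026,0,0,0.751,-1]]
max step mm 47.1 deg 8.7
```

View pics/s8.png

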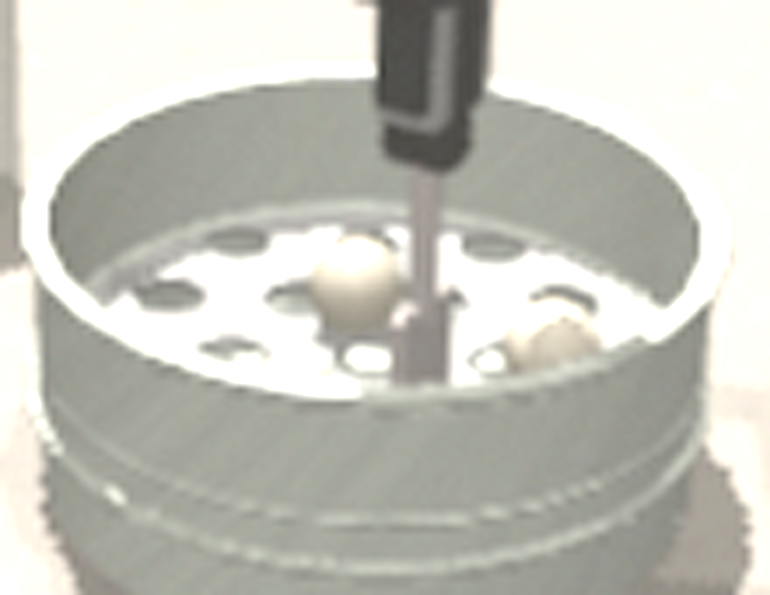

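Withdraw to look from the top.

apply_moves(
  increments=[
    [0, 0, -0.0258, 0, 0, 0, -1],
    [0, 0, -0.0517, 0, 0, 0, -1],
    [0, 0, -0.0775, 0, 0, 0, -1],
    [-0.0141, -0.0446, -0.0825, 0, 0, 0.15, -1],
    [-0.0282, -0.0893, -0.0875, 0, 0, 0.3, -1],
    [-0.0422, -0.1339, -0.0925, 0, 0, 0.451, -1],
    [-0.0563, -0.1786, -0.0976, 0, 0, 0.601, -1],
    [-0.0704, -0.2232, -0.1026, 0, 0, 0.751, -1],
    [-0.0704, -0.2232, -0.1026, 0, 0, 0.751, -1],
    [-0.0704, -0.2232, -0.1026, 0, 0, 0.751, -1],
  ],
)

```text
time: 11.7
ee_pos: [439.9, -39.8, 240.1]
ee_rot: [180.0, -0.0, 125.0]
contact_force: [0.2, 0.3, -0.9]
width: 13.6
```

```bash
python3 - <<'E'
from h import *
s=snap('top'); crop(s,185,200,280,295,6,'t9.png')
E
```

```text
(no output)
```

View pics/t9.png

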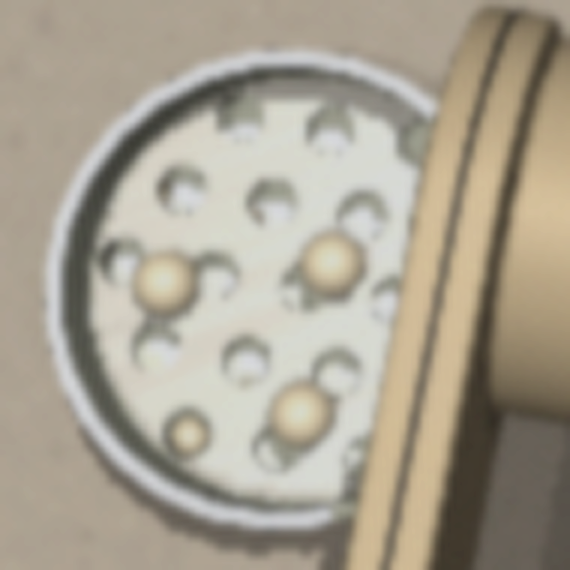

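```bash
python3 - <<'E'
from h import *
from pl import *
s=snap('top'); C=cloud(s)
u,v=187/6+185-.5,433/6+200-.5; print(u,v); print(C[int(v)-3:int(v)+5,int(u)-3:int(u)+5,2].round(0))
print(dep(s,np.array(u),np.array(v),z=47.),dep(s,np.array(u),np.array(v),z=12.))
plan([(6,[440,-220,240],[180,0,80]),(4,None,None)],-1,commit=False)
E
```

```text
215.66666666666666 271.6666666666667
[[40. 38. 37. -0.  4. -2. 37. 38.]
 [34. 33.  3. -1.  0.  3.  4. 44.]
 [40. -2.  2. 12. 17. 16. 16. -1.]
 [ 1.  1. 15. 18. 18. 15. 15. 16.]
 [ 4. 17. 15. 18. 19. 23. 17.  9.]
 [ 7. 15. 19. 23. 15. 17. 21. 14.]
 [41.  6. 15. 18. 22. 17. 16. 11.]
 [39. 40. 11. 16. 20. 16. 12. 38.]]
[377.13423489 216.83308305  47.        ] [375.69672985 225.09069132  12.        ]
[[-0.0246,-0.0172,0,0,0,0.131,-1],
[-0.0492,-0.0344,0,0,0,0.262,-1],
[-0.0737,-0.0516,0,0,0,0.393,-1],
[-0.0983,-0.0688,0,0,0,0.524,-1],
[-0.1229,-0.086,0,0,0,0.654,-1],
[-0.1475,-0.1033,0,0,0,0.785,-1],
[-0.1475,-0.1033,0,0,0,0.785,-1],
[-0.1475,-0.1033,0,0,0,0.785,-1],
[-0.1475,-0.1033,0,0,0,0.785,-1],
[-0.1475,-0.1033,0,0,0,0.785,-1]]
max step mm 30.099999999999998 deg 7.5
```

```bash
python3 - <<'E'
from pl import *
plan([(10,[480,-180,240],[180,0,28])],-1)
E
```

```text
[[-0.0138,-0.0048,0,0,0,0.169,-1],
[-0.0275,-0.0095,0,0,0,0.339,-1],
[-0.0413,-0.0143,0,0,0,0.508,-1],
[-0.0551,-0.019,0,0,0,0.677,-1],
[-0.0688,-0.0238,0,0,0,0.846,-1],
[-0.0826,-0.0285,0,0,0,1.016,-1],
[-0.0963,-0.0333,0,0,0,1.185,-1],
[-0.1101,-0.038,0,0,0,1.354,-1],
[-0.1239,-0.0428,0,0,0,1.524,-1],
[-0.1376,-0.0475,0,0,0,1.693,-1]]
max step mm 14.6 deg 9.7
```

apply_moves(
  increments=[
    [-0.0138, -0.0048, 0, 0, 0, 0.169, -1],
    [-0.0275, -0.0095, 0, 0, 0, 0.339, -1],
    [-0.0413, -0.0143, 0, 0, 0, 0.508, -1],
    [-0.0551, -0.019, 0, 0, 0, 0.677, -1],
    [-0.0688, -0.0238, 0, 0, 0, 0.846, -1],
    [-0.0826, -0.0285, 0, 0, 0, 1.016, -1],
    [-0.0963, -0.0333, 0, 0, 0, 1.185, -1],
    [-0.1101, -0.038, 0, 0, 0, 1.354, -1],
    [-0.1239, -0.0428, 0, 0, 0, 1.524, -1],
    [-0.1376, -0.0475, 0, 0, 0, 1.693, -1],
  ],
)

```text
time: 13.05
ee_pos: [480.4, -178.9, 239.8]
ee_rot: [-180.0, -0.0, 27.8]
contact_force: [-0.2, -0.4, -1.0]
width: 13.2
```

```bash
python3 - <<'E'
from h import *
from pl import *
s=snap('top'); crop(s,185,200,280,295,6,'t10.png')
print(get()[0],status.get_state()['ee_pos'])
plan([(7,[581.65,-220.96,190],[180,-35,-16.2]),(3,None,None)],-1)
E
```

```text
[ 480.0214309  -179.95070572  239.97392441] [ 480.65241087 -180.39273352  239.77368777]
[[0.0101,0.012,0.0071,-0.034,0.083,0.107,-1],
[0.0201,0.024,0.0143,-0.067,0.166,0.213,-1],
[0.0302,0.036,0.0214,-0.101,0.249,0.32,-1],
[0.0403,0.048,0.0285,-0.135,0.331,0.427,-1],
[0.0503,0.0599,0.0357,-0.168,0.414,0.533,-1],
[0.0604,0.0719,0.0428,-0.202,0.497,0.64,-1],
[0.0705,0.0839,0.05,-0.236,0.58,0.747,-1],
[0.0705,0.0839,0.05,-0.236,0.58,0.747,-1],
[0.0705,0.0839,0.05,-0.236,0.58,0.747,-1],
[0.0705,0.0839,0.05,-0.236,0.58,0.747,-1]]
max step mm 17.3 deg 8.0
```

View pics/t10.png

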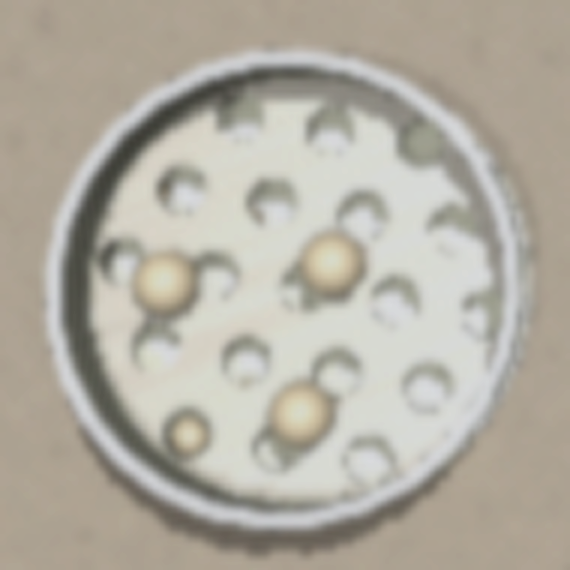

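apply_moves(
  increments=[
    [0.0101, 0.012, 0.0071, -0.034, 0.083, 0.107, -1],
    [0.0201, 0.024, 0.0143, -0.067, 0.166, 0.213, -1],
    [0.0302, 0.036, 0.0214, -0.101, 0.249, 0.32, -1],
    [0.0403, 0.048, 0.0285, -0.135, 0.331, 0.427, -1],
    [0.0503, 0.0599, 0.0357, -0.168, 0.414, 0.533, -1],
    [0.0604, 0.0719, 0.0428, -0.202, 0.497, 0.64, -1],
    [0.0705, 0.0839, 0.05, -0.236, 0.58, 0.747, -1],
    [0.0705, 0.0839, 0.05, -0.236, 0.58, 0.747, -1],
    [0.0705, 0.0839, 0.05, -0.236, 0.58, 0.747, -1],
    [0.0705, 0.0839, 0.05, -0.236, 0.58, 0.747, -1],
  ],
)

```text
time: 14.35
ee_pos: [582.2, -220.9, 191.3]
ee_rot: [179.9, -35.0, -16.0]
contact_force: [0.9, -0.5, 0.1]
width: 13.2
```

```bash
python3 - <<'E'
from h import *
from pl import *
st=status.get_state(); print(get()[0],st['ee_pos'],st['ee_rot'],st['contact_force'])
s=snap('side'); p=st['ee_pos'];R=Ro.from_euler('xyz',st['ee_rot'],degrees=True)
pts=[p+R.apply(v) for v in ([0,0,0],[0,0,96],[0,15,96],[0,-15,96],[0,15,60],[0,-15,60])]
crop(s,280,110,400,240,6,'s11.png',proj(s,pts))
plan([(7,[581.65,-220.96,89.5],[180,-35,-16.2]),(3,None,None)],-1)
E
```

```text
[ 581.65095766 -220.92746073  189.95587928] [ 582.22196817 -220.94538163  191.28814972] [179.91117747 -35.04253535 -16.04404044] [ 0.85918628 -0.53525269  0.06748526]
[[-0.0082,0,0.0118,0,0,0,-1],
[-0.0165,0,0.0235,0,0,0,-1],
[-0.0247,0,0.0353,0,0,0,-1],
[-0.0329,0,0.047,0,0,0,-1],
[-0.0412,0,0.0588,0,0,0,-1],
[-0.0494,0,0.0705,0,0,0,-1],
[-0.0576,0,0.0823,0,0,0,-1],
[-0.0576,0,0.0823,0,0,0,-1],
[-0.0576,0,0.0823,0,0,0,-1],
[-0.0576,0,0.0823,0,0,0,-1]]
max step mm 14.4 deg 0.0
```

View pics/s11.png

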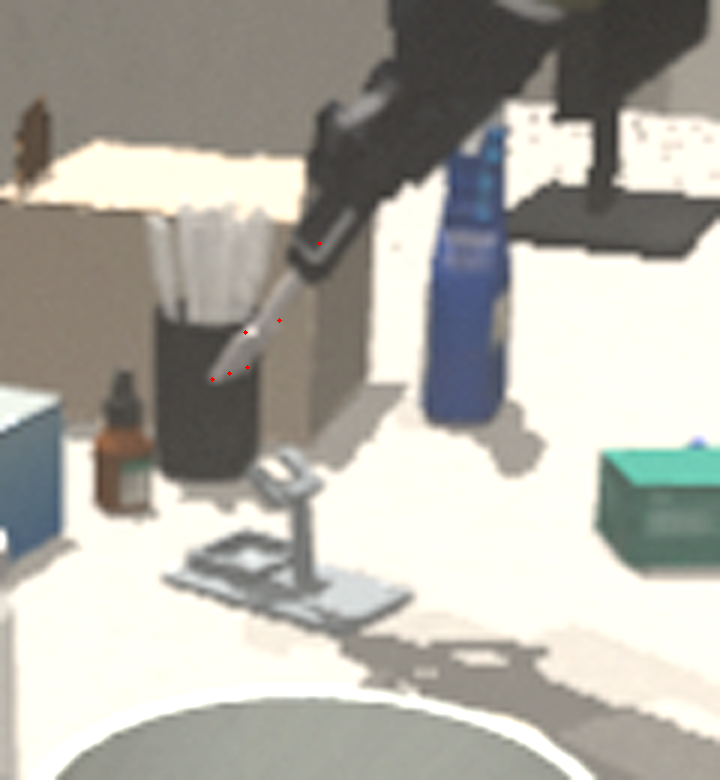

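apply_moves(
  increments=[
    [-0.0082, 0, 0.0118, 0, 0, 0, -1],
    [-0.0165, 0, 0.0235, 0, 0, 0, -1],
    [-0.0247, 0, 0.0353, 0, 0, 0, -1],
    [-0.0329, 0, 0.047, 0, 0, 0, -1],
    [-0.0412, 0, 0.0588, 0, 0, 0, -1],
    [-0.0494, 0, 0.0705, 0, 0, 0, -1],
    [-0.0576, 0, 0.0823, 0, 0, 0, -1],
    [-0.0576, 0, 0.0823, 0, 0, 0, -1],
    [-0.0576, 0, 0.0823, 0, 0, 0, -1],
    [-0.0576, 0, 0.0823, 0, 0, 0, -1],
  ],
)

```text
time: 15.65
ee_pos: [581.7, -220.9, 89.7]
ee_rot: [180.0, -35.0, -16.2]
contact_force: [-0.8, 0.9, -0.5]
width: 13.2
```

```bash
python3 - <<'E'
from h import *
from pl import *
st=status.get_state(); print(get()[0],st['ee_pos'],st['ee_rot'],st['contact_force'])
s=snap('side'); crop(s,300,120,400,220,7,'s12.png')
plan([(1,[581.65,-220.96,88.7],None),(9,None,None)],1)
E
```

```text
[ 581.68459952 -220.9433605    89.50166774] [ 581.68088337 -220.92606291   89.74385677] [179.99105063 -35.00761237 -16.20980529] [-0.77148312  0.93530387 -0.47817811]
[[-0.0005,0,0.0006,0,0,0,1],
[-0.0005,0,0.0006,0,0,0,1],
[-0.0005,0,0.0006,0,0,0,1],
[-0.0005,0,0.0006,0,0,0,1],
[-0.0005,0,0.0006,0,0,0,1],
[-0.0005,0,0.0006,0,0,0,1],
[-0.0005,0,0.0006,0,0,0,1],
[-0.0005,0,0.0006,0,0,0,1],
[-0.0005,0,0.0006,0,0,0,1],
[-0.0005,0,0.0006,0,0,0,1]]
max step mm 0.8 deg 0.0
```

View pics/s12.png

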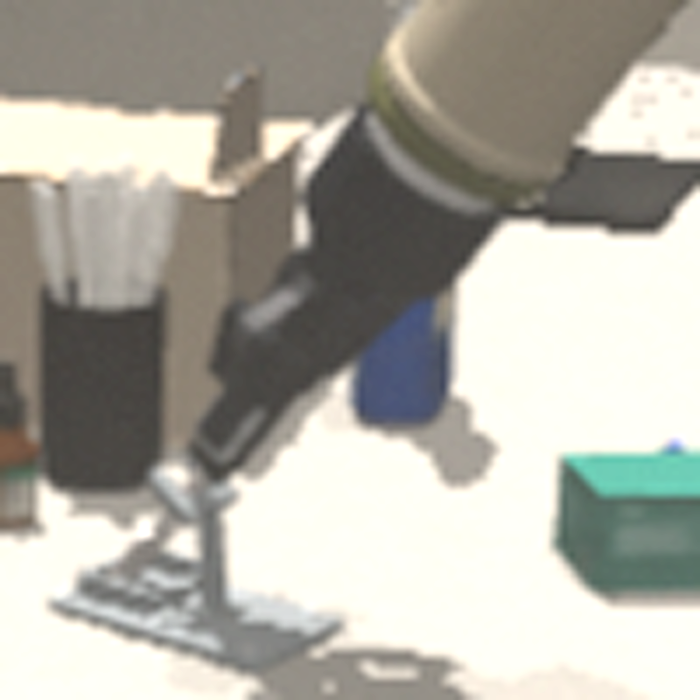

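apply_moves(
  increments=[
    [-0.0005, 0, 0.0006, 0, 0, 0, -1],
    [-0.0005, 0, 0.0006, 0, 0, 0, -1],
    [-0.0005, 0, 0.0006, 0, 0, 0, -0.6],
    [-0.0005, 0, 0.0006, 0, 0, 0, -0.5],
    [-0.0005, 0, 0.0006, 0, 0, 0, -0.3],
    [-0.0005, 0, 0.0006, 0, 0, 0, 0],
    [-0.0005, 0, 0.0006, 0, 0, 0, 0.5],
    [-0.0005, 0, 0.0006, 0, 0, 0, 1],
    [-0.0005, 0, 0.0006, 0, 0, 0, 1],
    [-0.0005, 0, 0.0006, 0, 0, 0, 1],
  ],
)

```text
time: 16.95
ee_pos: [581.6, -220.9, 88.7]
ee_rot: [180.0, -35.0, -16.2]
contact_force: [-0.9, 0.0, -0.6]
width: 85.5
```

apply_moves(
  increments=[
    [0, 0, -0.01, 0, 0, 0, 1],
    [0, 0, -0.025, 0, 0, 0, 1],
    [0, 0, -0.045, 0, 0, 0, 1],
    [0, 0, -0.07, 0, 0, 0, 1],
    [0, 0, -0.095, 0, 0, 0, 1],
    [0, 0, -0.12, 0, 0, 0, 1],
    [0, 0, -0.14, 0, 0, 0, 1],
    [0, 0, -0.16, 0, 0, 0, 1],
    [0, 0, -0.16, 0, 0, 0, 1],
    [0, 0, -0.16, 0, 0, 0, 1],
  ],
)

```text
time: 18.2
ee_pos: [493.4, -195.3, 219.4]
ee_rot: [180.0, -35.0, -16.2]
contact_force: [-0.0, 0.5, -0.1]
width: 85.7
```

```bash
python3 - <<'E'
from m import *
s=snap('top','t13.png'); q=snap('side')
yaw=-16.2; c=np.array([594.3,-225,0.]); d=np.array([np.cos(np.radians(yaw)),np.sin(np.radians(yaw)),0])
G=c-24*d+[0,0,104]
over(q,G,yaw,c,(300,155,360,225),8,'o13.png'); print(status.get_state()['ee_pos'])
E
```

```text
[ 493.29149614 -195.06157844  218.62820252]
```

View pics/o13.png

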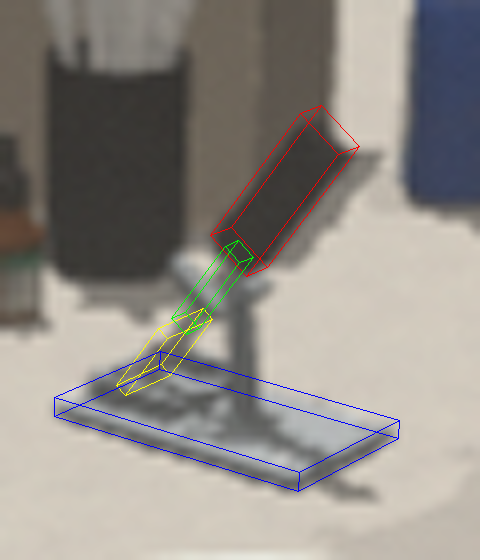

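View pics/t13.png

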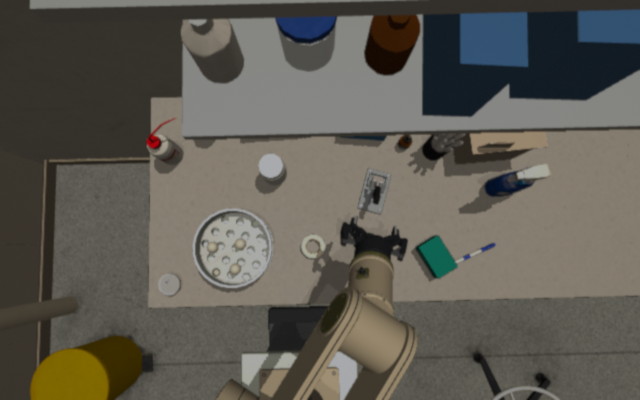

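```bash
python3 -c "
from bench import ticket; print(ticket.job_done())"
```

```text
the job is handed in; nothing more can be done
None
```

The job is done and handed in at about 18 s of the 72 s allowed. I took the paddle from its rest and pushed each of the five small balls into a free hole with one stroke of the blade. I then set the paddle back at the pose where I had gripped it.

**Balls:** The top view after the last stroke shows only the three large balls on the plate, still where they started. One small ball shows through a hole, and its depth reading puts it in the pan, with its top about 20 mm above the bench. I did not see the other four in the pan; they are simply no longer on the plate.

**Paddle:** It lies in the rest matching the position fitted before the move, in the side view.

**Everything else:** The sieve, jar, tape roll and carton look unmoved in the top view. Force readings after each move stayed within about 2 N, and no check failed or disagreed.

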